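# Dock the field cameras and charge their batteries

## Robot

A 7-joint arm with a two-finger parallel gripper is mounted at the origin on the work surface. World frame = base frame: x ahead of the robot, y to its left, z up, the work surface at z = 0. Lengths are in m, angles in rad, forces in N, time in s.
With the tool pointing down it reaches from about 0.425 to 0.8 m from the base axis. Payload 8.3 kg.
Tool frame: the origin (TCP) lies at the very end of the fingers, on their centre line; the grasp point (between the pads) lies 19 mm behind it; z points along the fingers, x is the direction in which the jaws open and shut, and the axes are right-handed (so a half turn about z gives the same grasp; the last joint's range is limited). The gripper opens to 85 mm and grips with 20 to 120 N. Pads are 22 mm wide; open, the fingers measure 114 mm over their backs; the gripper's body (76 mm by 85 mm) begins 54 mm behind the grasp point. The pads swing forward as they close: fully open they stand 13 mm farther back than shut.
Start: joints at [1.24, 0.383, 0.016, 1.37, -0.006, 1.388, -0.046], TCP at [0.165, -0.603, 0.231] pointing down, gripper open.
Joint ranges: [-2.95, 2.95], [-0.25, 2.06], [-1.52, 1.56], [0.18, 2.33], [-1.44, 4.58], [0.02, 2.06], [-3.01, 3.01]. Speed limits (rad/s): [2.39, 2.39, 3.01, 3.01, 3.14, 3.14, 3.14].

## Interface

Orientations are given as a unit quaternion [x, y, z, w].
In Python, from cell import env, snapshot, calibration gives the robot as it stands.
- The arm moves only by the tool drive_tool, never from a script. Its arguments are lists of equal length, an entry for each row: "rot": the turn, a rotation vector about the world's x, y, z in degrees, a list of three; "xyz": the shift along the world's x, y, z in m, a list of three; "grip": the finger opening in m, from 0 to 0.0854. A call has 1 to 10 rows; each row is the pose to reach, as a shift and turn from the pose measured when the call began; what a row does not reach only later rows make up. A row lasts 1/10 s, in which the tool goes at most 50 mm and 8.59 degrees, less where a joint would pass 70% of its speed; a pose out of reach is approached as far as the arm can. A call with a gripper value outside its range is refused whole. The fingers move at their own pace and stop on an object; "newtons" is the grip in N (left out, the last holds). Time passes only in rows, so rows that repeat a pose let the fingers close. It gives the time, the measured TCP pose, the force and the opening at its end, in the units of the state.
- env.sense(): the state, without advancing time (a new reading comes with each control period).
- snapshot(name): name is "side" or "top" or "wrist"; returns the picture (384x512x3 uint8, red, green, blue); there is no depth.
- calibration(name): a dict with "fx", "fy", "cx", "cy" (pixels), "distortion" ([k1, k2, p1, p2, k3] as OpenCV has them; the pictures are not rectified), "rvec" (rotation vector, rad) and "tvec" (3), from world to camera coordinates, as OpenCV has them. Camera axes: x right, y down, z forward; pixel columns grow to the right and rows downward; lengths in m; the calibration is good to about 2 mm. A picture is of the moment at which its call begins: read the wrist's pose just before it. calibration takes no time and is no camera call; for the wrist camera it gives the pose at the moment of the call.
- env.close_job(): hands the job in, once; it reports no verdict.
The state is a dict: "time_s": time; "q": joint angles; "joint_velocities": joint speeds; "joint_efforts": joint torques, N m; "tcp_pos": TCP position; "eef_rot": TCP orientation; "force": force on the tool from outside, world axes, zero at the start; "torque": the same for the moment, N m; "width": finger opening in m.
Only numpy, scipy, OpenCV 4.12 (cv2) and the standard library are available. Lean on these libraries where they do the work, as an engineer would, in place of code of your own. Each camera call takes 0.05 s, during which the arm holds its last target. There are 200 camera calls.

## Task

Two field cameras are back from the survey. Stand each camera in the black camera dock of its own colour and each white battery pack in the white charger of its own colour, upright and flat on the pocket floor (either way round), and let go of everything. Do not tip anything over, and leave the mug and the screwdriver where they are.

Things in the scene. Friction and masses are not known exactly. Their poses are not given: they have to be found in the camera images.
- yellow_camera_center (a point): loose field camera with a yellow top plate: dark olive upright box, 64 (its x) by 50 (its y) by 60 tall, 0.18 to 0.35 kg, black lens on its +x face standing out 5 mm (look only); the flat sides (its +y and -y faces, 50 mm apart) are the easy grip, at or a little above the centre. The point is its centre, 30 mm above its underside, z up
- yellow_battery_center (a point): loose battery pack with a yellow top plate and yellow band: white upright square block, 42 by 42 by 56 tall, 0.14 to 0.28 kg. The point is its centre, 28 mm above its underside, z up, x and y square to its sides; grip any two opposite sides, at or a little above the centre
- yellow_camera_dock: fixed yellow camera dock: black shallow tray with a yellow pocket floor and a yellow strip (22 mm wide, as high as the rim) outside its +x end; pocket 80 (x) by 66 (y), walls 5 mm thick, pocket floor 6 mm above the desk, rim 11 mm above the desk. Origin under the pocket's centre, at desk height; z up, x and y along the pocket's sides
- yellow_charger: fixed yellow charger: white shallow tray with a yellow pocket floor and a yellow strip (22 mm wide, as high as the rim) outside its +x end; pocket 58 by 58, walls 5 mm thick, pocket floor 6 mm above the desk, rim 11 mm above the desk. Origin under the pocket's centre, at desk height; z up, x and y along the pocket's sides
- blue_camera_center (a point): loose field camera with a blue top plate: dark olive upright box, 64 (its x) by 50 (its y) by 60 tall, 0.18 to 0.35 kg, black lens on its +x face standing out 5 mm (look only); the flat sides (its +y and -y faces, 50 mm apart) are the easy grip, at or a little above the centre. The point is its centre, 30 mm above its underside, z up
- blue_battery_center (a point): loose battery pack with a blue top plate and blue band: white upright square block, 42 by 42 by 56 tall, 0.14 to 0.28 kg. The point is its centre, 28 mm above its underside, z up, x and y square to its sides; grip any two opposite sides, at or a little above the centre
- blue_camera_dock: fixed blue camera dock: black shallow tray with a blue pocket floor and a blue strip (22 mm wide, as high as the rim) outside its +x end; pocket 80 (x) by 66 (y), walls 5 mm thick, pocket floor 6 mm above the desk, rim 11 mm above the desk. Origin under the pocket's centre, at desk height; z up, x and y along the pocket's sides
- blue_charger: fixed blue charger: white shallow tray with a blue pocket floor and a blue strip (22 mm wide, as high as the rim) outside its +x end; pocket 58 by 58, walls 5 mm thick, pocket floor 6 mm above the desk, rim 11 mm above the desk. Origin under the pocket's centre, at desk height; z up, x and y along the pocket's sides
- mug_center (a point): bystander: white mug, 80 mm across without its handle, 90 tall, handle on its +y side; the point is on its axis, 45 mm up
- screwdriver_grip (a point): bystander: screwdriver lying on the desk, 170 mm long, up to about 30 mm thick; the point is in its handle, its x axis runs towards the blade
Mind the look-alikes: they are no part of the job. What is shaped like the yellow_charger but orange is not meant.

How it is judged:
By the outcome, as a careful person would: the job done as asked, in the order asked, and still so for the second after the job is handed in, with the robot touching nothing.
It also fails if it takes over 109 s, if anything falls off the work surface, if the arm or the gripper's body presses on something with over 40 N, if the wrist force passes 120 N, or if a joint passes its speed limit or range.

## Working session

There is one attempt and no reset: what is moved stays moved. The work goes in short steps, Python scripts to look and compute and a tool call to move; the robot and the scene stay as the last step left them, time stands still between calls to the robot, and variables do not carry over. Pictures are saved under pics/ and viewed, about 12 in all and at most 16, crops included, and the job is handed in when it is done.

Besides the shell and the picture viewer there is one more tool, called after "Emit:" as name(argument=value, ...) on one line, values as JSON. drive_tool: Moves the arm, as the interface text tells. Its arguments: {"type":"object","properties":{"rot":{"type":"array","items":{"type":"array","items":{"type":"number"}}},"xyz":{"type":"array","items":{"type":"array","items":{"type":"number"}}},"grip":{"type":"array","items":{"type":"number"}},"newtons":{"type":"number"}},"required":["rot","xyz","grip"]}

```bash
mkdir -p pics; ls
python3 - <<'E'
from cell import env,snapshot,calibration
import cv2
print(env.sense())
for n in("top","side"):
    cv2.imwrite(f"pics/{n}0.png",snapshot(n)[...,::-1]); print(n,calibration(n))
E
```

```text
pics
{'time_s': 0.0, 'q': array([ 1.24009471,  0.38423511,  0.01638889,  1.37114993, -0.00632344,
        1.3881821 , -0.04653335]), 'joint_velocities': array([ 0.00170446,  0.00075828,  0.00245082, -0.00137618,  0.00073599,
       -0.00051567, -0.00129387]), 'joint_efforts': array([-9.18487312e-04, -6.27599859e+01,  8.43996406e-01, -3.71833706e+01,
        1.66174478e-02,  1.41871779e-02,  4.22260946e-07]), 'tcp_pos': array([ 0.16528616, -0.60223564,  0.23028278]), 'eef_rot': array([ 7.95180091e-01, -6.06372572e-01, -7.70654294e-04, -5.77195244e-04]), 'force': array([ 0.79091615, -0.93677888, -0.93560401]), 'torque': array([0.01028455, 0.0421346 , 0.056     ]), 'width': 0.08546503299626455}
top {'fx': 380.2608217521405, 'fy': 380.2608217521405, 'cx': 260.2731569627381, 'cy': 193.74694763929267, 'distortion': array([0.0230681, 0.       , 0.       , 0.       , 0.       ]), 'rvec': array([ 2.18984281, -2.12696156,  0.08712077]), 'tvec': array([0.06767339, 0.47152272, 1.00473491])}
side {'fx': 390.2019365692766, 'fy': 390.2019365692766, 'cx': 254.3769370680117, 'cy': 192.25230983672967, 'distortion': array([-0.07423202,  0.        ,  0.        ,  0.        ,  0.        ]), 'rvec': array([ 0.90462819, -2.4885963 ,  1.11626571]), 'tvec': array([0.40481611, 0.23324756, 0.93010542])}
```

View pics/top0.png

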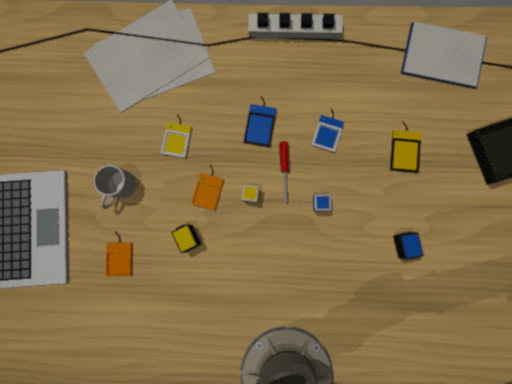

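View pics/side0.png

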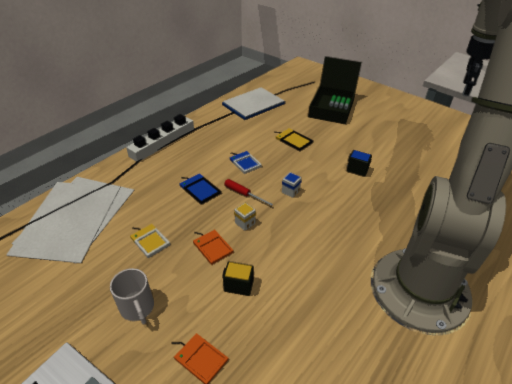

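Candidates (top view). Cameras: yellow (186,239), blue (409,246). Batteries: yellow (250,193), blue (322,202). Docks (black rim): blue (260,126), yellow (405,152). Chargers (white rim): yellow (176,141), blue (327,133). Look-alikes: the orange trays at (208,190) and (119,259). Measuring next.

```bash
cat > h.py <<'E'
import numpy as np, cv2
from scipy.spatial.transform import Rotation as R
from cell import env,snapshot,calibration
def ray(c,px,z):
    K=np.array([[c['fx'],0,c['cx']],[0,c['fy'],c['cy']],[0,0,1]])
    n=cv2.undistortPoints(np.float64(px).reshape(-1,1,2),K,c['distortion']).reshape(-1,2)
    Rm=cv2.Rodrigues(c['rvec'])[0]; o=-Rm.T@c['tvec']
    d=np.c_[n,np.ones(len(n))]@Rm
    return (o+d*((z-o[2])/d[:,2])[:,None])[:,:2]
def masks(im):
    h=cv2.cvtColor(im,cv2.COLOR_RGB2HSV)
    return {'yellow':cv2.inRange(h,(23,130,90),(34,255,255)),'blue':cv2.inRange(h,(105,130,60),(125,255,255))}
def rect(c,cnt,z):
    p=ray(c,cnt.reshape(-1,2),z).astype(np.float32)*1000
    (x,y),(w,h),a=cv2.minAreaRect(p)
    if w<h: w,h,a=h,w,a+90
    return np.round([x,y],1),np.round([w,h],1),round((a+90)%180-90,1)  # a: long axis, deg from world x
def find(name,z,amin=60,im=None,c=None):
    c=c or calibration(name); im=snapshot(name) if im is None else im
    for col,m in masks(im).items():
        for k in cv2.findContours(m,cv2.RETR_EXTERNAL,cv2.CHAIN_APPROX_NONE)[0]:
            if cv2.contourArea(k)>amin:
                px=k.reshape(-1,2).mean(0).round()
                for zz in np.atleast_1d(z): print(name,col,px,'z',zz,*rect(c,k,zz))
def state():
    s=env.sense(); M=R.from_quat(s['eef_rot']).as_matrix()
    print('t',round(s['time_s'],2),'tcp',s['tcp_pos'].round(4),'jaw deg',np.degrees(np.arctan2(M[1,0],M[0,0])).round(1),'zaxis',M[:,2].round(3),'F',s['force'].round(1),'w',round(s['width'],4),'q7',s['q'][6].round(2),'q1',s['q'][0].round(2))
E
python3 - <<'E'
from h import *
im=snapshot('top')
find('top',[.006,.058],im=im); state()
a=cv2.resize(im[105:265,155:435],None,fx=2.8,fy=2.8,interpolation=cv2.INTER_CUBIC)
cv2.imwrite('pics/crop1.png',a[...,::-1])
E
```

```text
top yellow [184. 238.] z 0.006 [343.3 287.9] [58.9 46.8] 28.2
top yellow [184. 238.] z 0.058 [344.4 276.4] [56.  44.5] 28.2
top yellow [250. 193.] z 0.006 [473.7 111.1] [33.3 33.3] -6.5
top yellow [250. 193.] z 0.058 [468.2 108.4] [31.7 31.7] -6.5
top yellow [405. 155.] z 0.006 [ 590.2 -314. ] [78.1 63.9] -4.2
top yellow [405. 155.] z 0.058 [ 579.  -295.4] [74.2 60.8] -4.2
top yellow [175. 143.] z 0.006 [607.1 324.8] [51.4 50.9] -8.1
top yellow [175. 143.] z 0.058 [595.  311.5] [48.9 48.4] -8.1
top yellow [407. 135.] z 0.006 [ 647.1 -318.9] [76.5 22.8] 85.9
top yellow [407. 135.] z 0.058 [ 633.  -300.1] [72.7 21.7] 85.9
top yellow [178. 127.] z 0.006 [653.1 318.4] [70.6 20.7] 81.9
top yellow [178. 127.] z 0.058 [638.7 305.4] [67.1 19.7] 81.9
top blue [412. 246.] z 0.006 [ 342.5 -328.8] [60.  43.6] 13.2
top blue [412. 246.] z 0.058 [ 343.6 -309.5] [57.  41.4] 13.2
top blue [322. 202.] z 0.006 [453.4 -89.4] [30.4 27.5] -88.4
top blue [322. 202.] z 0.058 [448.9 -82.1] [28.9 26.1] -88.4
top blue [326. 137.] z 0.006 [636.8 -96.9] [49.6 49.2] -17.3
top blue [326. 137.] z 0.058 [623.2 -89.2] [47.2 46.7] -17.3
top blue [331. 121.] z 0.006 [ 681.6 -110.7] [65.1 18.7] 73.7
top blue [331. 121.] z 0.058 [ 665.8 -102.3] [61.8 17.8] 73.7
top blue [259. 129.] z 0.006 [654.3  91.2] [80.  66.2] -8.2
top blue [259. 129.] z 0.058 [639.9  89.5] [76.1 62.9] -8.2
top blue [263. 110.] z 0.006 [709.5  82.4] [73.  22.3] 81.7
top blue [263. 110.] z 0.058 [692.3  81.1] [69.3 21.2] 81.7
t 0.15 tcp [ 0.1653 -0.6023  0.2305] jaw deg -74.7 zaxis [-0.     0.001 -1.   ] F [ 0.4 -0.1  0.7] w 0.0855 q7 -0.05 q1 1.24
```

View pics/crop1.png

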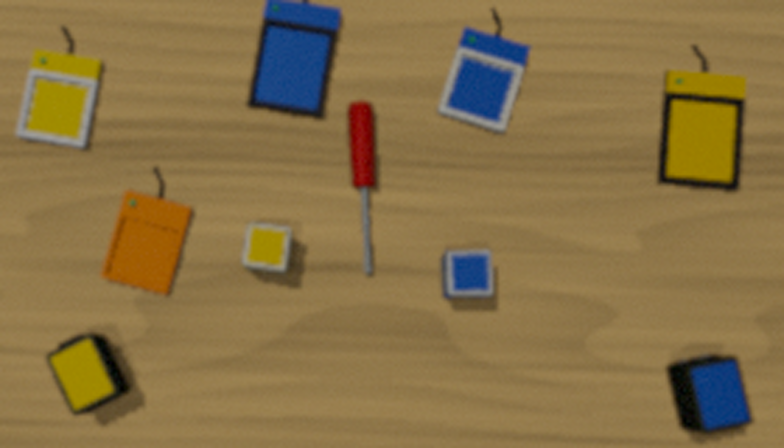

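The crop confirms the choices: black-rimmed docks, white-rimmed chargers, and two all-orange decoys. I'll start with the blue camera at about (344,-309).

Emit:
drive_tool(rot=[[0, 0, -2], [0, 0, -2], [0, 0, -2], [0, 0, -2], [0, 0, -2], [0, 0, -2], [0, 0, -2], [0, 0, -2], [0, 0, -2], [0, 0, -2]], xyz=[[0.02, 0.033, -0.005], [0.045, 0.073, -0.01], [0.07, 0.114, -0.02], [0.095, 0.155, -0.03], [0.12, 0.195, -0.04], [0.145, 0.236, -0.05], [0.17, 0.277, -0.06], [0.178, 0.293, -0.06], [0.178, 0.293, -0.06], [0.178, 0.293, -0.06]], grip=[0.085, 0.085, 0.085, 0.085, 0.085, 0.085, 0.085, 0.085, 0.085, 0.085], newtons=50)

```text
time_s: 1.15
tcp_pos: [0.3431, -0.3096, 0.1706]
eef_rot: [0.785, -0.62, -0.001, -0.0]
force: [-0.3, -0.6, 0.4]
width: 0.085
```

Run:
```python
from h import *
state()
c=calibration('wrist');im=snapshot('wrist');cv2.imwrite('pics/w1.png',im[...,::-1])
find('wrist',[.06],im=im,c=c)
```

```text
t 1.15 tcp [ 0.3431 -0.3096  0.1706] jaw deg -76.6 zaxis [-0.001  0.001 -1.   ] F [-0.3 -0.6  0.4] w 0.085 q7 -0.69 q1 0.87
wrist blue [256. 183.] z 0.06 [ 346.2 -309.2] [54.4 40.5] 13.1
wrist blue [5. 4.] z 0.06 [439.3 -97.3] [9.5 6.5] -82.9
```

View pics/w1.png

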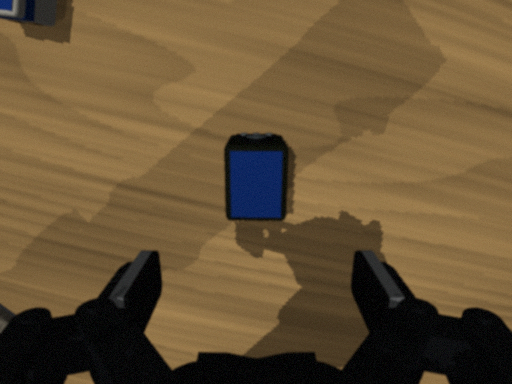

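The blue camera is at (256,183), square between the jaws. Descending to grasp it.

Emit:
drive_tool(rot=[[0, 0, 0], [0, 0, 0], [0, 0, 0], [0, 0, 0], [0, 0, 0], [0, 0, 0], [0, 0, 0], [0, 0, 0], [0, 0, 0], [0, 0, 0]], xyz=[[0.002, 0, -0.04], [0.002, 0, -0.08], [0.002, 0, -0.115], [0.002, 0, -0.14], [0.002, 0, -0.157], [0.002, 0, -0.157], [0.002, 0, -0.157], [0.002, 0, -0.157], [0.002, 0, -0.157], [0.002, 0, -0.157]], grip=[0.085, 0.085, 0.085, 0.085, 0.085, 0.085, 0.04, 0.04, 0.04, 0.04])

```text
time_s: 2.2
tcp_pos: [0.3453, -0.311, 0.0149]
eef_rot: [0.784, -0.621, 0.001, -0.0]
force: [-2.2, 1.1, 7.1]
width: 0.0495
```

Emit:
drive_tool(rot=[[0, 0, 0], [0, 0, 0], [0, 0, 0], [0, 0, 0], [0, 0, 0], [0, 0, 0], [0, 0, 0], [0, 0, 0], [0, 0, 0], [0, 0, 0]], xyz=[[0, 0, 0], [0, 0, 0], [0, 0, 0], [0, 0, 0.01], [0, 0, 0.03], [0, 0, 0.06], [0, 0, 0.09], [0, 0, 0.12], [0, 0, 0.12], [0, 0, 0.12]], grip=[0.04, 0.04, 0.04, 0.04, 0.04, 0.04, 0.04, 0.04, 0.04, 0.04])

```text
time_s: 3.2
tcp_pos: [0.3455, -0.3112, 0.1355]
eef_rot: [0.784, -0.621, 0.001, 0.0]
force: [-0.1, 0.2, -3.7]
width: 0.0498
```

Emit:
drive_tool(rot=[[0, 0, -2], [0, 0, -4], [0, 0, -7], [0, 0, -10], [0, 0, -13], [0, 0, -16], [0, 0, -19], [0, 0, -21.5], [0, 0, -21.5], [0, 0, -21.5]], xyz=[[0.015, 0.02, 0], [0.04, 0.05, 0], [0.067, 0.087, 0], [0.094, 0.123, 0], [0.12, 0.157, 0], [0.148, 0.193, 0], [0.175, 0.228, 0], [0.2, 0.26, 0], [0.225, 0.293, 0], [0.25, 0.326, 0]], grip=[0.04, 0.04, 0.04, 0.04, 0.04, 0.04, 0.04, 0.04, 0.04, 0.04])

```text
time_s: 4.2
tcp_pos: [0.5951, 0.0161, 0.1334]
eef_rot: [-0.654, 0.756, -0.0, -0.002]
force: [-0.1, -0.8, -3.5]
width: 0.0493
```

Run:
```python
from h import *
state()
c=calibration('wrist');im=snapshot('wrist');cv2.imwrite('pics/w2.png',im[...,::-1])
find('wrist',[.006],im=im,c=c)
```

```text
t 4.2 tcp [0.5951 0.0161 0.1334] jaw deg -98.2 zaxis [-0.002 -0.002 -1.   ] F [-0.1 -0.8 -3.5] w 0.0493 q7 -1.94 q1 0.25
wrist blue [256. 297.] z 0.006 [473.9  33.1] [129.4 113.1] -8.5
wrist blue [386. 111.] z 0.006 [639. -97.] [53. 53.] 73.8
wrist blue [152. 120.] z 0.006 [657.6  91.4] [77.4 64. ] -8.5
wrist blue [400.  53.] z 0.006 [ 683.3 -110.6] [70.5 22.2] 73.8
wrist blue [146.  49.] z 0.006 [713.4  83.5] [77.9 23.7] 81.5
```

Emit:
drive_tool(rot=[[0, 0, 0], [0, 0, 0], [0, 0, 0], [0, 0, 0], [0, 0, 0], [0, 0, 0], [0, 0, 0], [0, 0, 0], [0, 0, 0], [0, 0, 0]], xyz=[[0.02, 0.025, 0], [0.045, 0.055, 0], [0.061, 0.075, -0.01], [0.061, 0.075, -0.03], [0.061, 0.075, -0.06], [0.061, 0.075, -0.08], [0.061, 0.075, -0.095], [0.061, 0.075, -0.105], [0.061, 0.075, -0.11], [0.061, 0.075, -0.112]], grip=[0.04, 0.04, 0.04, 0.04, 0.04, 0.04, 0.04, 0.04, 0.04, 0.04])

```text
time_s: 5.25
tcp_pos: [0.6588, 0.0993, 0.0214]
eef_rot: [-0.657, 0.754, 0.001, 0.001]
force: [-0.7, -1.3, -2.2]
width: 0.0496
```

Run:
```python
from h import *
state()
c=calibration('wrist');im=snapshot('wrist')
find('wrist',[.011],im=im,c=c)
im=snapshot('side');a=cv2.resize(im[90:240,130:330],None,fx=3,fy=3);cv2.imwrite('pics/s2.png',a[...,::-1])
```

```text
t 5.25 tcp [0.6588 0.0993 0.0214] jaw deg -97.8 zaxis [ 0.     0.003 -1.   ] F [-0.7 -1.3 -2.2] w 0.0496 q7 -2.09 q1 0.08
wrist blue [256. 297.] z 0.011 [623.8 103.8] [73.2 64. ] -7.9
wrist blue [283. 186.] z 0.011 [681.6  87.9] [60.9 30.5] 81.2
wrist blue [274. 137.] z 0.011 [712.6  83.1] [75.4 22.8] 81.5
```

View pics/s2.png

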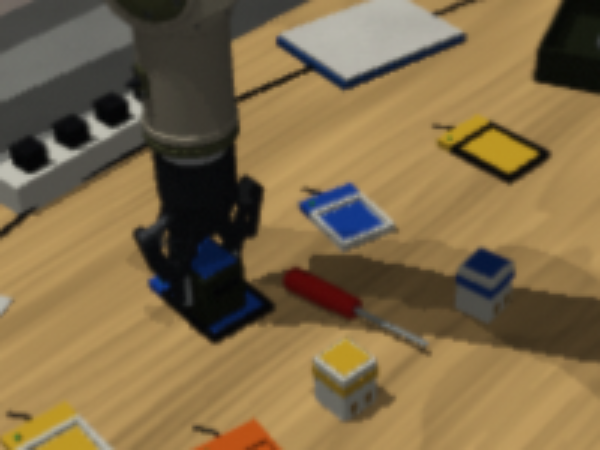

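The TCP is 8 mm too far in +y because the call began while the arm was still moving. Lifting a little, shifting and lowering again.

Emit:
drive_tool(rot=[[0, 0, 0], [0, 0, 0], [0, 0, 0], [0, 0, 0], [0, 0, 0], [0, 0, 0], [0, 0, 0], [0, 0, 0], [0, 0, 0], [0, 0, 0]], xyz=[[0, 0, 0.008], [0, 0, 0.014], [-0.001, -0.004, 0.014], [-0.002, -0.008, 0.014], [-0.002, -0.008, 0.014], [-0.002, -0.008, 0.01], [-0.002, -0.008, 0.005], [-0.002, -0.008, 0.002], [-0.002, -0.008, -0.0005], [-0.002, -0.008, -0.0005]], grip=[0.04, 0.04, 0.04, 0.04, 0.04, 0.04, 0.04, 0.04, 0.04, 0.04])

```text
time_s: 6.35
tcp_pos: [0.657, 0.0914, 0.0213]
eef_rot: [-0.657, 0.754, 0.001, 0.001]
force: [1.4, 0.5, -3.2]
width: 0.0497
```

Run:
```python
from h import *
state()
```

```text
t 6.35 tcp [0.657  0.0914 0.0213] jaw deg -97.8 zaxis [ 0.001  0.003 -1.   ] F [ 1.4  0.5 -3.2] w 0.0497 q7 -2.08 q1 0.09
```

Emit:
drive_tool(rot=[[0, 0, 0], [0, 0, 0], [0, 0, 0], [0, 0, 0], [0, 0, 0], [0, 0, 0], [0, 0, 0], [0, 0, 0], [0, 0, 0], [0, 0, 0]], xyz=[[0, 0, -0.001], [0, 0, -0.001], [0, 0, -0.001], [0, 0, -0.001], [0, 0, -0.001], [0, 0, 0.01], [0, 0, 0.05], [0, 0, 0.095], [0, 0, 0.13], [0, 0, 0.13]], grip=[0.04, 0.065, 0.08, 0.085, 0.085, 0.085, 0.085, 0.085, 0.085, 0.085])

```text
time_s: 7.35
tcp_pos: [0.6603, 0.0925, 0.1593]
eef_rot: [-0.657, 0.754, -0.002, 0.006]
force: [0.1, 0.5, 0.1]
width: 0.0851
```

Run:
```python
from h import *
state()
c=calibration('wrist');im=snapshot('wrist');cv2.imwrite('pics/w3.png',im[...,::-1])
find('wrist',[.066,.011],im=im,c=c)
```

```text
t 7.35 tcp [0.6603 0.0925 0.1593] jaw deg -97.8 zaxis [ 0.012  0.005 -1.   ] F [0.1 0.5 0.1] w 0.0851 q7 -2.04 q1 0.11
wrist blue [259. 196.] z 0.066 [659.   90.8] [54.1 41. ] -7.8
wrist blue [259. 196.] z 0.011 [641.1  93.1] [66.6 50.5] -7.8
wrist blue [459. 173.] z 0.066 [658.3 -61.6] [42.2 41.4] -16.2
wrist blue [459. 173.] z 0.011 [640.3 -94.7] [52. 51.] -16.2
wrist blue [256. 143.] z 0.066 [699.7  85.9] [51.2 14.8] -89.3
wrist blue [256. 143.] z 0.011 [691.3  87.1] [63.1 18.2] -89.3
wrist blue [474. 126.] z 0.066 [692.9 -73.1] [56.3 17.5] 73.9
wrist blue [474. 126.] z 0.011 [ 682.8 -108.9] [69.3 21.5] 73.9
wrist blue [260. 119.] z 0.066 [717.1  82.4] [60.9 18.4] 81.1
wrist blue [260. 119.] z 0.011 [712.7  82.7] [75.1 22.7] 81.1
```

View pics/w3.png

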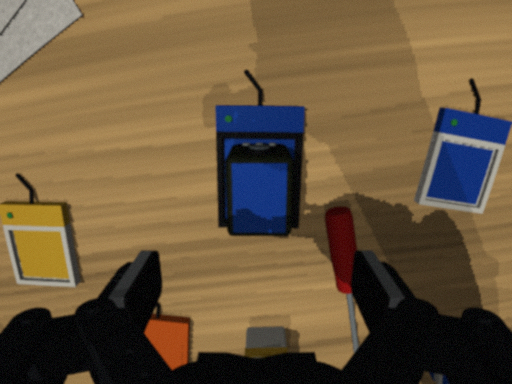

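The blue camera is seated in the blue dock at (259,196). Now the yellow camera.

Emit:
drive_tool(rot=[[0, 0, 4], [0, 0, 9], [0, 0, 14], [0, 0, 19], [0, 0, 24], [0, 0, 29], [0, 0, 34], [0, 0, 36], [0, 0, 36], [0, 0, 36]], xyz=[[-0.03, 0.0175, 0], [-0.07, 0.041, 0], [-0.11, 0.064, 0], [-0.15, 0.088, 0], [-0.19, 0.111, 0], [-0.23, 0.134, 0], [-0.27, 0.158, 0], [-0.314, 0.1835, 0], [-0.314, 0.1835, 0], [-0.314, 0.1835, 0]], grip=[0.085, 0.085, 0.085, 0.085, 0.085, 0.085, 0.085, 0.085, 0.085, 0.085])

```text
time_s: 8.4
tcp_pos: [0.3441, 0.2758, 0.1559]
eef_rot: [0.859, -0.513, 0.0, -0.004]
force: [0.6, 0.3, 0.4]
width: 0.085
```

Run:
```python
from h import *
state()
c=calibration('wrist');im=snapshot('wrist')
find('wrist',[.06],im=im,c=c)
state()
```

```text
t 8.4 tcp [0.3441 0.2758 0.1559] jaw deg -61.7 zaxis [ 0.005  0.007 -1.   ] F [0.6 0.3 0.4] w 0.085 q7 -1.87 q1 -0.01
t 8.45 tcp [0.3452 0.2751 0.1558] jaw deg -61.8 zaxis [ 0.004  0.007 -1.   ] F [ 0.8 -1.4 -0.9] w 0.0851 q7 -1.87 q1 -0.01
```

Run:
```python
from h import *
im=snapshot('wrist');cv2.imwrite('pics/w4.png',im[...,::-1])
h=cv2.cvtColor(im,cv2.COLOR_RGB2HSV)
for p in((190,256),(200,250),(180,256)):print(h[p])
```

```text
[ 22 200 152]
[ 22 192 157]
[ 21 208 130]
```

View pics/w4.png

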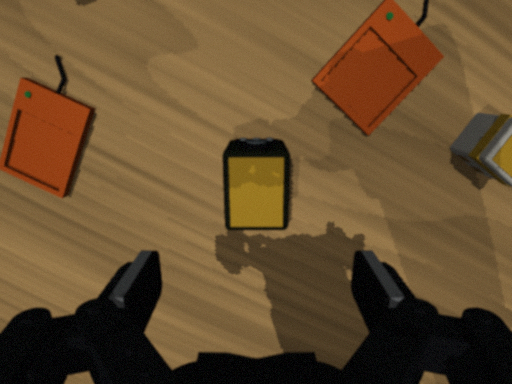

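The yellow camera is at (256,190) and square to the jaws. I'll widen the hue range and check the offset.

```bash
sed -i 's/(23,130,90)/(19,165,80)/' h.py
python3 - <<'E'
from h import *
state()
c=calibration('wrist');im=snapshot('wrist')
find('wrist',[.06],im=im,c=c,amin=500)
E
```

```text
t 8.5 tcp [0.3458 0.2747 0.1558] jaw deg -61.9 zaxis [ 0.004  0.008 -1.   ] F [ 0.9 -0.6  0.2] w 0.0848 q7 -1.87 q1 -0.01
wrist yellow [255. 192.] z 0.06 [346.8 275.2] [54.3 41. ] 28.1
```

Emit:
drive_tool(rot=[[0, 0, 0], [0, 0, 0], [0, 0, 0], [0, 0, 0], [0, 0, 0], [0, 0, 0], [0, 0, 0], [0, 0, 0], [0, 0, 0], [0, 0, 0]], xyz=[[0.001, 0, -0.04], [0.001, 0, -0.075], [0.001, 0, -0.105], [0.001, 0, -0.13], [0.001, 0, -0.142], [0.001, 0, -0.142], [0.001, 0, -0.142], [0.001, 0, -0.142], [0.001, 0, -0.142], [0.001, 0, -0.142]], grip=[0.085, 0.085, 0.085, 0.085, 0.085, 0.085, 0.04, 0.04, 0.04, 0.04])

```text
time_s: 9.55
tcp_pos: [0.348, 0.2755, 0.0152]
eef_rot: [0.857, -0.515, 0.0, -0.006]
force: [-0.8, 0.9, 6.6]
width: 0.0496
```

Emit:
drive_tool(rot=[[0, 0, 0], [0, 0, 0], [0, 0, 0], [0, 0, 0], [0, 0, 0], [0, 0, 0], [0, 0, 0], [0, 0, 0], [0, 0, 0], [0, 0, 0]], xyz=[[0, 0, 0], [0, 0, 0], [0, 0, 0], [0, 0, 0.01], [0, 0, 0.03], [0, 0, 0.06], [0, 0, 0.09], [0, 0, 0.12], [0, 0, 0.13], [0, 0, 0.13]], grip=[0.04, 0.04, 0.04, 0.04, 0.04, 0.04, 0.04, 0.04, 0.04, 0.04])

```text
time_s: 10.55
tcp_pos: [0.3488, 0.276, 0.1465]
eef_rot: [0.857, -0.515, 0.001, -0.007]
force: [-0.5, -0.1, -2.8]
width: 0.0496
```

Emit:
drive_tool(rot=[[0, 0, -1], [0, 0, -3], [0, 0, -5], [0, 0, -8], [0, 0, -11], [0, 0, -14], [0, 0, -17], [0, 0, -20], [0, 0, -23], [0, 0, -26]], xyz=[[0.015, -0.015, 0], [0.04, -0.04, 0], [0.07, -0.07, 0], [0.1, -0.1, 0], [0.125, -0.135, 0], [0.14, -0.175, 0], [0.15, -0.218, 0], [0.15, -0.262, 0], [0.15, -0.307, 0], [0.15, -0.352, 0]], grip=[0.04, 0.04, 0.04, 0.04, 0.04, 0.04, 0.04, 0.04, 0.04, 0.04])

```text
time_s: 11.55
tcp_pos: [0.4973, -0.0786, 0.1443]
eef_rot: [0.718, -0.696, 0.001, -0.005]
force: [1.8, -0.0, -3.8]
width: 0.0494
```

Emit:
drive_tool(rot=[[0, 0, -2], [0, 0, -4], [0, 0, -6], [0, 0, -6], [0, 0, -6], [0, 0, -6], [0, 0, -6], [0, 0, -6], [0, 0, -6], [0, 0, -6]], xyz=[[0, -0.045, 0], [0, -0.09, 0], [0, -0.135, 0], [0, -0.18, 0], [0, -0.215, 0], [0, -0.235, 0], [0, -0.235, 0], [0, -0.235, 0], [0, -0.235, 0], [0, -0.235, 0]], grip=[0.04, 0.04, 0.04, 0.04, 0.04, 0.04, 0.04, 0.04, 0.04, 0.04])

```text
time_s: 12.55
tcp_pos: [0.4975, -0.3122, 0.1437]
eef_rot: [-0.682, 0.732, -0.001, 0.005]
force: [0.3, -0.3, -2.9]
width: 0.0494
```

Run:
```python
from h import *
state()
c=calibration('wrist');im=snapshot('wrist')
find('wrist',[.006,.011],im=im,c=c,amin=500)
```

```text
t 12.55 tcp [ 0.4975 -0.3122  0.1437] jaw deg -94.0 zaxis [ 0.009  0.005 -1.   ] F [ 0.3 -0.3 -2.9] w 0.0494 q7 -1.2 q1 0.71
wrist yellow [255. 305.] z 0.006 [ 368.4 -302.6] [126.1 116.2] -4.0
wrist yellow [255. 305.] z 0.011 [ 372.1 -302.9] [123.9 114.2] -4.0
wrist yellow [250.  64.] z 0.006 [ 593.3 -313.6] [76.5 63.4] -4.2
wrist yellow [250.  64.] z 0.011 [ 592.9 -313.7] [75.1 62.3] -4.2
wrist blue [ 8. 39.] z 0.006 [ 634.7 -112.3] [52.6 17.6] -15.8
wrist blue [ 8. 39.] z 0.011 [ 633.6 -115.9] [51.7 17.3] -15.8
```

Emit:
drive_tool(rot=[[0, 0, 0], [0, 0, 0], [0, 0, 0], [0, 0, 0], [0, 0, 0], [0, 0, 0], [0, 0, 0], [0, 0, 0], [0, 0, 0], [0, 0, 0]], xyz=[[0.025, 0, 0], [0.055, -0.001, 0], [0.08, -0.001, 0], [0.095, -0.0015, -0.01], [0.095, -0.0015, -0.04], [0.095, -0.0015, -0.07], [0.095, -0.0015, -0.095], [0.095, -0.0015, -0.105], [0.095, -0.0015, -0.105], [0.095, -0.0015, -0.105]], grip=[0.04, 0.04, 0.04, 0.04, 0.04, 0.04, 0.04, 0.04, 0.04, 0.04])

```text
time_s: 13.6
tcp_pos: [0.5934, -0.314, 0.0404]
eef_rot: [-0.682, 0.731, -0.002, 0.005]
force: [0.2, 0.3, -2.8]
width: 0.0492
```

Run:
```python
from h import *
state()
c=calibration('wrist');im=snapshot('wrist')
find('wrist',[.011],im=im,c=c,amin=500)
```

```text
t 13.6 tcp [ 0.5934 -0.314   0.0404] jaw deg -94.0 zaxis [ 0.011  0.004 -1.   ] F [ 0.2  0.3 -2.8] w 0.0492 q7 -1.3 q1 0.61
wrist yellow [256. 299.] z 0.011 [ 543.7 -310.7] [77.4 71.4] -4.0
wrist yellow [252. 177.] z 0.011 [ 621.9 -315.7] [61.1 20.1] 86.0
wrist yellow [255. 132.] z 0.011 [ 649.  -317.8] [76.3 22.6] 85.9
```

Emit:
drive_tool(rot=[[0, 0, 0], [0, 0, 0], [0, 0, 0], [0, 0, 0], [0, 0, 0], [0, 0, 0], [0, 0, 0], [0, 0, 0], [0, 0, 0], [0, 0, 0]], xyz=[[0, 0, -0.007], [0, 0, -0.013], [0, 0, -0.018], [0, 0, -0.0195], [0, 0, -0.0205], [0, 0, -0.0205], [0, 0, -0.0205], [0, 0, -0.0205], [0, 0, -0.0205], [0, 0, -0.0205]], grip=[0.04, 0.04, 0.04, 0.04, 0.04, 0.04, 0.055, 0.07, 0.085, 0.085])

```text
time_s: 14.65
tcp_pos: [0.5939, -0.3143, 0.0205]
eef_rot: [-0.682, 0.732, -0.003, 0.006]
force: [-0.1, 0.4, 0.5]
width: 0.0852
```

Emit:
drive_tool(rot=[[0, 0, 0], [0, 0, 0], [0, 0, 0], [0, 0, 0], [0, 0, 0], [0, 0, 0], [0, 0, 0], [0, 0, 0]], xyz=[[0, 0, 0], [0, 0, 0.02], [0, 0, 0.05], [0, 0, 0.08], [0, 0, 0.11], [0, 0, 0.14], [0, 0, 0.14], [0, 0, 0.14]], grip=[0.085, 0.085, 0.085, 0.085, 0.085, 0.085, 0.085, 0.085])

```text
time_s: 15.45
tcp_pos: [0.5943, -0.3145, 0.1614]
eef_rot: [-0.682, 0.732, -0.004, 0.006]
force: [-0.4, -0.3, -0.5]
width: 0.085
```

Run:
```python
from h import *
state()
c=calibration('wrist');im=snapshot('wrist')
find('wrist',[.066],im=im,c=c,amin=500)
im=snapshot('top')
find('top',[.066,.056],im=im)
```

```text
t 15.45 tcp [ 0.5943 -0.3145  0.1614] jaw deg -94.0 zaxis [ 0.014  0.003 -1.   ] F [-0.4 -0.3 -0.5] w 0.085 q7 -1.28 q1 0.61
wrist yellow [256. 191.] z 0.066 [ 596.6 -314.7] [47.  40.9] -4.0
wrist yellow [242. 156.] z 0.066 [ 613.3 -315.4] [51.3 50. ] -4.1
wrist yellow [256. 117.] z 0.066 [ 652.9 -318.5] [62.6 18.1] 85.9
wrist blue [ 24. 147.] z 0.066 [ 645.4 -141.5] [42.1 40.6] -16.2
wrist blue [ 28. 100.] z 0.066 [ 679.2 -153.7] [46.7 17.6] 73.6
top yellow [250. 192.] z 0.066 [467.6 108.5] [28.8 28.6] 1.6
top yellow [250. 192.] z 0.056 [468.7 109. ] [29.1 28.9] 1.6
top yellow [396. 155.] z 0.066 [ 577.7 -269.6] [71.3 17.9] 1.3
top yellow [396. 155.] z 0.056 [ 579.9 -272.9] [72.  18.1] 1.3
top yellow [175. 143.] z 0.066 [593.1 309.7] [47.4 46.8] -8.9
top yellow [175. 143.] z 0.056 [595.5 312.3] [47.9 47.3] -8.9
top yellow [408. 143.] z 0.066 [ 610.8 -304.2] [101.4  57.3] 36.3
top yellow [408. 143.] z 0.056 [ 613.3 -307.9] [102.4  57.9] 36.3
top yellow [178. 127.] z 0.066 [636.8 302.2] [67.6 18.6] 81.1
top yellow [178. 127.] z 0.056 [639.6 304.7] [68.3 18.8] 81.1
top blue [322. 202.] z 0.066 [448.3 -80.9] [28.7 25.9] -88.4
top blue [322. 202.] z 0.056 [449.1 -82.3] [29.  26.2] -88.4
top blue [257. 139.] z 0.066 [613.9  93.8] [59.6 24.4] 85.0
top blue [257. 139.] z 0.056 [616.4  94.1] [60.2 24.6] 85.0
top blue [326. 137.] z 0.066 [621.1 -88. ] [46.8 46.4] -17.3
top blue [326. 137.] z 0.056 [623.7 -89.5] [47.3 46.8] -17.3
top blue [331. 121.] z 0.066 [ 663.3 -101.4] [60.5 17.7] 73.7
top blue [331. 121.] z 0.056 [ 666.3 -103.1] [61.1 17.8] 73.7
top blue [261. 117.] z 0.066 [663.4  83.4] [73.6 68.2] -5.2
top blue [261. 117.] z 0.056 [666.4  83.7] [74.4 68.9] -5.2
```

The yellow camera is in its dock. Next, the blue battery.

Emit:
drive_tool(rot=[[-0.2, 0.8, 1], [-0.2, 0.8, 2], [-0.2, 0.8, 3], [-0.2, 0.8, 4], [-0.2, 0.8, 4], [-0.2, 0.8, 4], [-0.2, 0.8, 4], [-0.2, 0.8, 4], [-0.2, 0.8, 4], [-0.2, 0.8, 4]], xyz=[[-0.015, 0.024, 0], [-0.035, 0.057, 0], [-0.058, 0.094, 0], [-0.081, 0.131, 0], [-0.104, 0.168, 0], [-0.127, 0.205, 0], [-0.1435, 0.232, 0], [-0.1435, 0.232, 0], [-0.1435, 0.232, 0], [-0.1435, 0.232, 0]], grip=[0.085, 0.085, 0.085, 0.085, 0.085, 0.085, 0.085, 0.085, 0.085, 0.085])

```text
time_s: 16.55
tcp_pos: [0.4498, -0.083, 0.1587]
eef_rot: [-0.706, 0.708, 0.002, -0.001]
force: [0.0, -0.2, -0.5]
width: 0.0849
```

Run:
```python
from h import *
state()
c=calibration('wrist');im=snapshot('wrist');cv2.imwrite('pics/w5.png',im[...,::-1])
find('wrist',[.056,.006],im=im,c=c,amin=300)
```

```text
t 16.55 tcp [ 0.4498 -0.083   0.1587] jaw deg -90.1 zaxis [-0.004  0.001 -1.   ] F [ 0.  -0.2 -0.5] w 0.0849 q7 -1.5 q1 0.49
wrist yellow [ 16. 167.] z 0.056 [471.2 107.9] [32.9 31. ] -6.2
wrist yellow [ 16. 167.] z 0.006 [459.5 147. ] [39.6 37.4] -6.2
wrist yellow [495.  35.] z 0.056 [ 571.4 -258.2] [41.6 22.6] 5.7
wrist yellow [495.  35.] z 0.006 [ 580.1 -293.8] [50.  27.2] 5.7
wrist blue [254. 189.] z 0.056 [451.5 -82.1] [33.1 32.9] 2.7
wrist blue [254. 189.] z 0.006 [435.8 -81.8] [39.9 39.6] 2.7
```

View pics/w5.png

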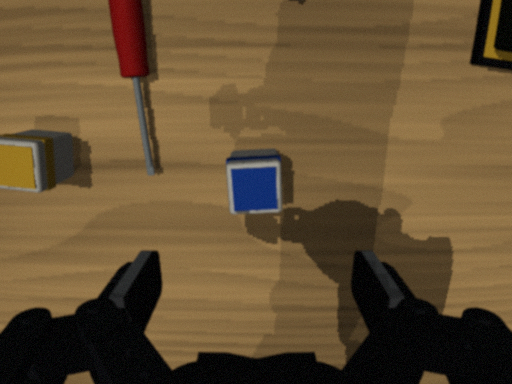

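Emit:
drive_tool(rot=[[0, 0, 2.7], [0, 0, 2.7], [0, 0, 2.7], [0, 0, 2.7], [0, 0, 2.7], [0, 0, 2.7], [0, 0, 2.7], [0, 0, 2.7], [0, 0, 2.7], [0, 0, 2.7]], xyz=[[0.001, 0.001, -0.04], [0.001, 0.001, -0.08], [0.001, 0.001, -0.11], [0.001, 0.001, -0.135], [0.001, 0.001, -0.146], [0.001, 0.001, -0.146], [0.001, 0.001, -0.146], [0.001, 0.001, -0.146], [0.001, 0.001, -0.146], [0.001, 0.001, -0.146]], grip=[0.085, 0.085, 0.085, 0.085, 0.085, 0.085, 0.035, 0.035, 0.035, 0.035])

```text
time_s: 17.6
tcp_pos: [0.4521, -0.0823, 0.0141]
eef_rot: [0.723, -0.691, -0.001, 0.0]
force: [-0.0, 1.2, 6.2]
width: 0.041
```

Emit:
drive_tool(rot=[[0, 0, 0], [0, 0, 0], [0, 0, 0], [0, 0, 0], [0, 0, 0], [0, 0, 0], [0, 0, 0], [0, 0, 0], [0, 0, 0], [0, 0, 0]], xyz=[[0, 0, 0], [0, 0, 0], [0, 0, 0], [0, 0, 0.01], [0, 0, 0.03], [0, 0, 0.06], [0, 0, 0.09], [0, 0, 0.12], [0, 0, 0.12], [0, 0, 0.12]], grip=[0.035, 0.035, 0.035, 0.035, 0.035, 0.035, 0.035, 0.035, 0.035, 0.035])

```text
time_s: 18.6
tcp_pos: [0.4524, -0.0824, 0.1348]
eef_rot: [0.723, -0.691, 0.0, 0.0]
force: [-1.5, -0.6, -1.8]
width: 0.0413
```

Run:
```python
from h import *
state()
c=calibration('wrist');im=snapshot('wrist')
find('wrist',[.006,.011],im=im,c=c,amin=300)
```

```text
t 18.6 tcp [ 0.4524 -0.0824  0.1348] jaw deg -87.4 zaxis [-0. -0. -1.] F [-1.5 -0.6 -1.8] w 0.0413 q7 -1.47 q1 0.49
wrist yellow [  6. 168.] z 0.006 [456.3 137.4] [40.6 14. ] -10.3
wrist yellow [  6. 168.] z 0.011 [457.6 133.4] [39.8 13.8] -10.3
wrist blue [231. 343.] z 0.006 [283.6 -65.2] [40.3 24.6] -86.8
wrist blue [231. 343.] z 0.011 [288.1 -65.5] [39.5 24.2] -86.8
wrist blue [254. 280.] z 0.006 [353.2 -87.2] [90.  21.9] -87.5
wrist blue [254. 280.] z 0.011 [356.5 -87. ] [88.4 21.5] -87.5
```

Emit:
drive_tool(rot=[[0, 0, -4], [0, 0, -9], [0, 0, -14], [0, 0, -18.8], [0, 0, -18.8], [0, 0, -18.8], [0, 0, -18.8], [0, 0, -18.8]], xyz=[[0.02, 0.002, 0], [0.05, 0.004, 0], [0.08, 0.006, 0], [0.1, 0.007, 0], [0.11, 0.008, 0], [0.11, 0.008, 0], [0.11, 0.008, 0], [0.11, 0.008, 0]], grip=[0.035, 0.035, 0.035, 0.035, 0.035, 0.035, 0.035, 0.035])

```text
time_s: 19.45
tcp_pos: [0.5605, -0.0746, 0.1336]
eef_rot: [-0.601, 0.8, 0.001, -0.001]
force: [0.3, -0.3, -1.8]
width: 0.0413
```

Run:
```python
from h import *
state()
c=calibration('wrist');im=snapshot('wrist')
find('wrist',[.006,.011],im=im,c=c,amin=300)
```

```text
t 19.45 tcp [ 0.5605 -0.0746  0.1336] jaw deg -106.2 zaxis [-0.003  0.001 -1.   ] F [ 0.3 -0.3 -1.8] w 0.0413 q7 -1.88 q1 0.37
wrist yellow [498.  71.] z 0.006 [ 594.3 -292.3] [77.7 20.1] -6.7
wrist yellow [498.  71.] z 0.011 [ 595.1 -288.7] [76.2 19.7] -6.7
wrist yellow [492.   7.] z 0.006 [ 645.5 -292.4] [32.9 13.5] 80.1
wrist yellow [492.   7.] z 0.011 [ 645.3 -288.8] [32.3 13.3] 80.1
wrist blue [247. 333.] z 0.006 [413.1 -32. ] [90.2 51.6] 72.9
wrist blue [247. 333.] z 0.011 [417.3 -33.2] [88.6 50.6] 72.9
wrist blue [261. 301.] z 0.006 [442.1 -40.3] [90.3 70.8] 73.6
wrist blue [261. 301.] z 0.011 [445.7 -41.3] [88.6 69.5] 73.6
wrist blue [  5. 151.] z 0.006 [648.5 122.6] [50.3 16.7] -28.7
wrist blue [  5. 151.] z 0.011 [648.3 118.5] [49.3 16.4] -28.7
wrist blue [255.  80.] z 0.006 [639.2 -96.8] [53.3 53.2] -16.4
wrist blue [255.  80.] z 0.011 [639.2 -96.8] [52.3 52.2] -16.4
wrist blue [27. 59.] z 0.006 [712.1  73.7] [53.8 23.2] 80.8
wrist blue [27. 59.] z 0.011 [710.7  70.6] [52.8 22.7] 80.8
wrist blue [256.  18.] z 0.006 [ 683.5 -110.1] [68.3 21.9] 73.8
wrist blue [256.  18.] z 0.011 [ 682.7 -109.8] [67.1 21.5] 73.8
```

Emit:
drive_tool(rot=[[0, 0, 0], [0, 0, 0], [0, 0, 0], [0, 0, 0], [0, 0, 0], [0, 0, 0], [0, 0, 0], [0, 0, 0], [0, 0, 0], [0, 0, 0]], xyz=[[0.025, -0.007, 0], [0.055, -0.015, 0], [0.078, -0.022, 0], [0.078, -0.022, -0.02], [0.078, -0.022, -0.05], [0.078, -0.022, -0.075], [0.078, -0.022, -0.09], [0.078, -0.022, -0.095], [0.078, -0.022, -0.095], [0.078, -0.022, -0.095]], grip=[0.035, 0.035, 0.035, 0.035, 0.035, 0.035, 0.035, 0.035, 0.035, 0.035])

```text
time_s: 20.5
tcp_pos: [0.6396, -0.0967, 0.0403]
eef_rot: [-0.6, 0.8, 0.0, -0.0]
force: [0.9, 0.4, -1.4]
width: 0.0415
```

Run:
```python
from h import *
state()
c=calibration('wrist');im=snapshot('wrist')
find('wrist',[.011],im=im,c=c,amin=500)
```

```text
t 20.5 tcp [ 0.6396 -0.0967  0.0403] jaw deg -106.2 zaxis [-0.  0. -1.] F [ 0.9  0.4 -1.4] w 0.0415 q7 -1.9 q1 0.33
wrist blue [253. 341.] z 0.011 [568.5 -76.3] [57.3 22.3] 72.9
wrist blue [244. 281.] z 0.011 [609.5 -79.3] [40.5 13.2] 73.8
wrist blue [255. 199.] z 0.011 [ 656.3 -101.6] [52.3 21.9] 76.2
wrist blue [256. 152.] z 0.011 [ 682.6 -109.6] [67.5 21.8] 73.8
```

Emit:
drive_tool(rot=[[0, 0, 0], [0, 0, 0], [0, 0, 0], [0, 0, 0], [0, 0, 0], [0, 0, 0], [0, 0, 0], [0, 0, 0], [0, 0, 0], [0, 0, 0]], xyz=[[0, 0, -0.007], [0, 0, -0.013], [0, 0, -0.018], [0, 0, -0.02], [0, 0, -0.021], [0, 0, -0.021], [0, 0, -0.021], [0, 0, -0.021], [0, 0, -0.021], [0, 0, -0.021]], grip=[0.035, 0.035, 0.035, 0.035, 0.035, 0.035, 0.05, 0.065, 0.08, 0.085])

```text
time_s: 21.55
tcp_pos: [0.6398, -0.0967, 0.0194]
eef_rot: [-0.6, 0.8, 0.0, 0.0]
force: [0.3, -0.1, -0.4]
width: 0.0852
```

Emit:
drive_tool(rot=[[0, 0, 0], [0, 0, 0], [0, 0, 0], [0, 0, 0], [0, 0, 0], [0, 0, 0], [0, 0, 0], [0, 0, 0], [0, 0, 0]], xyz=[[0, 0, 0], [0, 0, 0], [0, 0, 0.02], [0, 0, 0.05], [0, 0, 0.08], [0, 0, 0.11], [0, 0, 0.14], [0, 0, 0.14], [0, 0, 0.14]], grip=[0.085, 0.085, 0.085, 0.085, 0.085, 0.085, 0.085, 0.085, 0.085])

```text
time_s: 22.45
tcp_pos: [0.6403, -0.0967, 0.1603]
eef_rot: [-0.6, 0.8, -0.001, 0.001]
force: [-0.5, -0.3, 0.0]
width: 0.085
```

Run:
```python
from h import *
state()
c=calibration('wrist');im=snapshot('wrist')
find('wrist',[.062],im=im,c=c,amin=500)
```

```text
t 22.45 tcp [ 0.6403 -0.0967  0.1603] jaw deg -106.2 zaxis [ 0.002 -0.    -1.   ] F [-0.5 -0.3  0. ] w 0.085 q7 -1.87 q1 0.34
wrist yellow [473. 151.] z 0.062 [ 616.2 -274.3] [61.7 44. ] -4.3
wrist yellow [481. 103.] z 0.062 [ 661.1 -275.4] [49.7 19.6] 86.1
wrist blue [ 29. 235.] z 0.062 [658.2  94.9] [55.9 41.7] -7.8
wrist blue [257. 195.] z 0.062 [639.2 -97. ] [32.7 31.9] 73.8
wrist blue [ 49. 157.] z 0.062 [713.  47.] [62.6 18.6] 81.5
wrist blue [257. 128.] z 0.062 [ 688.5 -111.4] [55.3 17.1] 73.8
```

Emit:
drive_tool(rot=[[0, 0, 2], [0, 0, 4], [0, 0, 7], [0, 0, 10], [0, 0, 10], [0, 0, 10], [0, 0, 10], [0, 0, 10], [0, 0, 10], [0, 0, 10]], xyz=[[-0.015, 0.018, 0], [-0.04, 0.048, 0], [-0.065, 0.079, 0], [-0.09, 0.109, 0], [-0.117, 0.141, 0], [-0.144, 0.174, 0], [-0.1695, 0.2047, 0], [-0.1695, 0.2047, 0], [-0.1695, 0.2047, 0], [-0.1695, 0.2047, 0]], grip=[0.085, 0.085, 0.07, 0.07, 0.07, 0.07, 0.07, 0.07, 0.07, 0.07])

```text
time_s: 23.5
tcp_pos: [0.4702, 0.1069, 0.1583]
eef_rot: [-0.667, 0.745, 0.0, -0.001]
force: [-0.0, -0.2, 0.9]
width: 0.0698
```

Run:
```python
from h import *
state()
c=calibration('wrist');im=snapshot('wrist');cv2.imwrite('pics/w6.png',im[...,::-1])
find('wrist',[.056],im=im,c=c,amin=300)
```

```text
t 23.5 tcp [0.4702 0.1069 0.1583] jaw deg -96.3 zaxis [-0.001 -0.    -1.   ] F [-0.  -0.2  0.9] w 0.0698 q7 -2.05 q1 0.19
wrist yellow [253. 191.] z 0.056 [471.  108.6] [32.6 32.2] 83.7
wrist yellow [ 9. 52.] z 0.056 [597.3 274. ] [43.6 17.1] -11.5
```

View pics/w6.png

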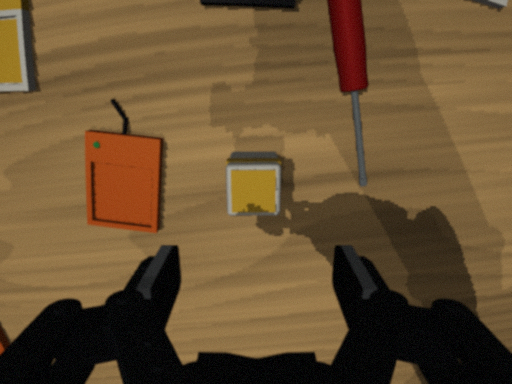

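The yellow battery is at (253,191), square to the jaws, with room on both sides. Descending.

Emit:
drive_tool(rot=[[0, 0, 0], [0, 0, 0], [0, 0, 0], [0, 0, 0], [0, 0, 0], [0, 0, 0], [0, 0, 0], [0, 0, 0], [0, 0, 0], [0, 0, 0]], xyz=[[0.001, 0.0015, -0.04], [0.001, 0.0015, -0.08], [0.001, 0.0015, -0.11], [0.001, 0.0015, -0.135], [0.001, 0.0015, -0.1445], [0.001, 0.0015, -0.1445], [0.001, 0.0015, -0.1445], [0.001, 0.0015, -0.1445], [0.001, 0.0015, -0.1445], [0.001, 0.0015, -0.1445]], grip=[0.07, 0.07, 0.07, 0.07, 0.07, 0.07, 0.035, 0.035, 0.035, 0.035])

```text
time_s: 24.55
tcp_pos: [0.4728, 0.1084, 0.0153]
eef_rot: [-0.667, 0.745, -0.0, 0.001]
force: [0.8, -0.5, 6.9]
width: 0.0415
```

Emit:
drive_tool(rot=[[0, 0, 0], [0, 0, 0], [0, 0, 0], [0, 0, 0], [0, 0, 0], [0, 0, 0], [0, 0, 0], [0, 0, 0], [0, 0, 0], [0, 0, 0]], xyz=[[0, 0, 0], [0, 0, 0], [0, 0, 0], [0, 0, 0.01], [0, 0, 0.03], [0, 0, 0.06], [0, 0, 0.09], [0, 0, 0.12], [0, 0, 0.12], [0, 0, 0.12]], grip=[0.035, 0.035, 0.035, 0.035, 0.035, 0.035, 0.035, 0.035, 0.035, 0.035])

```text
time_s: 25.55
tcp_pos: [0.4731, 0.1084, 0.1361]
eef_rot: [-0.667, 0.745, -0.001, 0.001]
force: [0.8, -0.6, -2.0]
width: 0.042
```

Emit:
drive_tool(rot=[[0, 0, -1], [0, 0, -2], [0, 0, -2], [0, 0, -2], [0, 0, -2], [0, 0, -2], [0, 0, -2], [0, 0, -2], [0, 0, -2], [0, 0, -2]], xyz=[[0.005, 0.02, 0], [0.014, 0.055, 0], [0.024, 0.095, 0], [0.034, 0.135, 0], [0.044, 0.175, 0], [0.053, 0.21, 0], [0.057, 0.227, 0], [0.057, 0.227, 0], [0.057, 0.227, 0], [0.057, 0.227, 0]], grip=[0.035, 0.035, 0.035, 0.035, 0.035, 0.035, 0.035, 0.035, 0.035, 0.035])

```text
time_s: 26.55
tcp_pos: [0.53, 0.3338, 0.1351]
eef_rot: [-0.653, 0.757, -0.001, 0.0]
force: [-0.3, -0.2, -1.9]
width: 0.0415
```

Run:
```python
from h import *
state()
c=calibration('wrist');im=snapshot('wrist')
find('wrist',[.006,.011],im=im,c=c,amin=500)
```

```text
t 26.55 tcp [0.53   0.3338 0.1351] jaw deg -98.4 zaxis [ 0.002 -0.002 -1.   ] F [-0.3 -0.2 -1.9] w 0.0415 q7 -2.53 q1 -0.21
wrist yellow [254. 341.] z 0.006 [368.5 357. ] [89.  33.4] 81.4
wrist yellow [254. 341.] z 0.011 [372.9 356.3] [87.3 32.8] 81.4
wrist yellow [247. 281.] z 0.006 [434.6 356.5] [70.4 15.3] 81.5
wrist yellow [247. 281.] z 0.011 [437.8 355.9] [69.1 15. ] 81.5
wrist yellow [252.  84.] z 0.006 [609.9 325. ] [52.8 52.5] 81.6
wrist yellow [252.  84.] z 0.011 [609.8 325. ] [51.8 51.5] 81.6
wrist yellow [252.  22.] z 0.006 [655.3 317.7] [69.8 22. ] 81.5
wrist yellow [252.  22.] z 0.011 [654.4 317.8] [68.5 21.6] 81.5
```

Charger at (609.9, 324.8). Shift (0.080, -0.009), lowering to about 0.040 first.

Emit:
drive_tool(rot=[[0, 0, 0], [0, 0, 0], [0, 0, 0], [0, 0, 0], [0, 0, 0], [0, 0, 0], [0, 0, 0], [0, 0, 0], [0, 0, 0], [0, 0, 0]], xyz=[[0.025, -0.003, 0], [0.055, -0.006, 0], [0.079, -0.009, 0], [0.079, -0.009, -0.02], [0.079, -0.009, -0.05], [0.079, -0.009, -0.075], [0.079, -0.009, -0.09], [0.079, -0.009, -0.095], [0.079, -0.009, -0.095], [0.079, -0.009, -0.095]], grip=[0.035, 0.035, 0.035, 0.035, 0.035, 0.035, 0.035, 0.035, 0.035, 0.035])

```text
time_s: 27.6
tcp_pos: [0.61, 0.3251, 0.0421]
eef_rot: [-0.653, 0.757, -0.002, 0.002]
force: [0.3, -0.5, -2.0]
width: 0.0415
```

Run:
```python
from h import *
state()
c=calibration('wrist');im=snapshot('wrist')
find('wrist',[.011],im=im,c=c,amin=500)
```

```text
t 27.6 tcp [0.61   0.3251 0.0421] jaw deg -98.4 zaxis [ 0.005 -0.    -1.   ] F [ 0.3 -0.5 -2. ] w 0.0415 q7 -2.48 q1 -0.21
wrist yellow [254. 343.] z 0.011 [532.8 336.1] [57.1 17.3] 81.5
wrist yellow [246. 280.] z 0.011 [577.3 335.9] [44.4  9.1] 81.5
wrist yellow [251. 197.] z 0.011 [625.3 322.9] [51.9 22.9] 81.5
wrist yellow [256. 152.] z 0.011 [654.8 318.1] [68.5 22.4] 81.6
```

Emit:
drive_tool(rot=[[0, 0, 0], [0, 0, 0], [0, 0, 0], [0, 0, 0], [0, 0, 0], [0, 0, 0], [0, 0, 0], [0, 0, 0], [0, 0, 0], [0, 0, 0]], xyz=[[0, 0, -0.007], [0, 0, -0.013], [0, 0, -0.018], [0, 0, -0.02], [0, 0, -0.0215], [0, 0, -0.0215], [0, 0, -0.0215], [0, 0, -0.0215], [0, 0, -0.0215], [0, 0, -0.0215]], grip=[0.035, 0.035, 0.035, 0.035, 0.035, 0.035, 0.05, 0.065, 0.08, 0.085])

```text
time_s: 28.65
tcp_pos: [0.6101, 0.3253, 0.0208]
eef_rot: [-0.653, 0.757, -0.002, 0.002]
force: [0.8, 0.3, 0.1]
width: 0.0851
```

Emit:
drive_tool(rot=[[0, 0, 0], [0, 0, 0], [0, 0, 0], [0, 0, 0], [0, 0, 0], [0, 0, 0], [0, 0, 0], [0, 0, 0], [0, 0, 0], [0, 0, 0]], xyz=[[0, 0, 0], [0, 0, 0], [0, 0, 0.02], [0, 0, 0.05], [0, 0, 0.08], [0, 0, 0.11], [0, 0, 0.15], [-0.03, 0, 0.18], [-0.07, 0, 0.18], [-0.1, 0, 0.18]], grip=[0.085, 0.085, 0.085, 0.085, 0.085, 0.085, 0.085, 0.085, 0.085, 0.085])

```text
time_s: 29.65
tcp_pos: [0.5084, 0.3264, 0.2023]
eef_rot: [-0.654, 0.757, -0.002, 0.003]
force: [-0.8, 1.1, -0.2]
width: 0.0852
```

Run:
```python
from h import *
state()
c=calibration('wrist');im=snapshot('wrist')
find('wrist',[.062],im=im,c=c,amin=300)
a=snapshot('top');b=snapshot('side')
v=np.vstack([cv2.resize(a[60:290,80:450],(640,398))[:300],cv2.resize(b[90:340,90:400],(640,516))[:300]])
cv2.imwrite('pics/f.png',v[...,::-1])
```

```text
t 29.65 tcp [0.5084 0.3264 0.2023] jaw deg -98.4 zaxis [ 0.007  0.002 -1.   ] F [-0.8  1.1 -0.2] w 0.0852 q7 -2.51 q1 -0.19
wrist yellow [240.  61.] z 0.062 [608.3 324.7] [32.5 32.4] 81.3
wrist yellow [242.  13.] z 0.062 [644.  317.5] [58.1 17.8] 81.3
```

View pics/f.png

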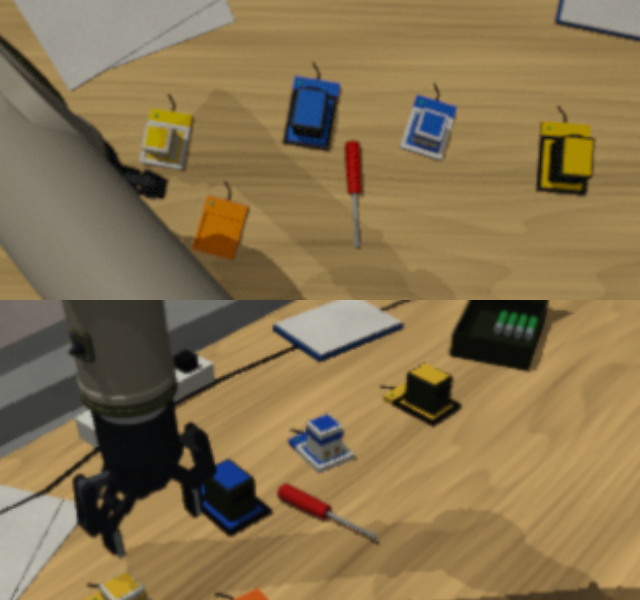

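The crop shows all four parts upright in their own trays, and the screwdriver where it was. Last checks are the mug and screwdriver against the first pictures; then I hand in.

Run:
```python
from h import *
b=snapshot('side');a=cv2.imread('pics/side0.png')[...,::-1]
t=snapshot('top');t0=cv2.imread('pics/top0.png')[...,::-1]
d=lambda p,q:(np.abs(p.astype(int)-q).max(2)>60).sum()
print('mug side diff px',d(a[265:330,105:160],b[265:330,105:160]),'screwdriver',d(a[175:212,220:275],b[175:212,220:275]),d(t0[138:205,278:292],t[138:205,278:292]))
cv2.imwrite('pics/mug.png',np.hstack([a[250:340,90:260],b[250:340,90:260]])[...,::-1])
```

```text
mug side diff px 0 screwdriver 3 0
```

View pics/mug.png

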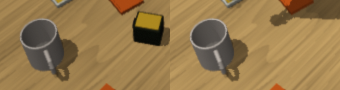

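The mug is in the same place in both halves, before (left) and after (right).

```bash
python3 -c "
from cell import env
print(env.close_job())"
```

```text
the job is handed in; nothing more can be done
None
```

Both cameras are standing in the docks of their own colour and both batteries in the chargers of their own colour. I let go of everything and handed the job in at about 30 s of the 109 s allowed.

- **Positions:** After each release, the wrist camera showed every top plate within about 4 mm of its pocket centre and 1° of its pocket's direction. The pockets leave about 8 mm of clearance. The closing top and side views show all four parts upright in their trays.
- **Bystanders:** The mug and screwdriver look unchanged against the first pictures. The force readings at the end of each move stayed under 8 N.
- **One correction:** The first placing, the blue camera, came down 8 mm off because that move began while the arm was still moving. I lifted it about 14 mm, moved it over and set it down again before letting go.
- **Small disagreement:** The top camera read 2–3 mm short in x compared with the wrist camera. I used the wrist camera for the final placing.

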